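Turn over the lid of the stone case and slide it shut

TASK

The viewing stone is packed in its dark wooden case, but the case's lid lies upside down on the table, green felt lining up. Tip the lid over so that the felt faces down and the pull is on top, set it on the case's ledges just short of the cross strip, then slide it in under the strip until it is fully home. Leave the stone in its case and the rock, the reading lens and the rubber blower where they are.

Things in the scene. Friction and masses are not known exactly. Their poses are not given: they have to be found in the camera images.
- case_lid: Loose red-brown wooden lid board, 124 (x) x 84 (y) x 8 mm, 0.1-0.16 kg. Origin: middle of its inner face, lined with green felt; z points from there to the top face, so up when right way up. Ends alike, sides alike. Starts upside down, felt up, rocked over on its pull by 28 degrees: long edge y = +42 mm on the table, y = -42 mm raised. Tipped up past about 100 degrees it falls over.
- lid_pull (a point): Top of the lid's pull, 30 mm from the lid's origin along its z: a dark wooden bar along the lid's x through its middle, 60 mm long, 12 mm wide, 22 mm high above the top face, rounded on top. Beneath the lid at the start.
- lid_edge (a point): Middle of the raised long edge of the lid (its top-face side, y = -42 mm, 8 mm from the felt face): at the start about 40 mm above the table, open underneath (36 mm of clear board from edge to pull), facing roughly to the robot's left.
- stone_case: Open dark wooden case, fixed. Origin under its middle at table height; x from -72 to +74 mm, y +-57 mm. Side ledges (|y| 37 to 45 mm) and the low front wall (x -72 to -60) carry the lid's underside at z = 48 mm. Rails beside the lid: inner faces at |y| = 45 mm up to z = 56 mm (3 mm play each side), then bevelled outward to 51 mm at z = 62 mm, the rails' top. The lid slides along +x.
- case_home (a point): Where the lid's origin is when fully home: x = 0, y = 0, 48 mm over the case's underside, axes as the case's. The lid's leading end then touches the end wall, inner face at x = +62 mm. The lid may go on either end first.
- case_strip (a point): Middle of the lower front edge of the fixed cross strip (two brass screws), x = 36, z = 59 mm in the case. The strip bridges the case from x = 36 to 74 mm, underside 59 and top 67 mm over the table. Set the lid down with its leading end short of this edge (its near end then overhangs the low front wall), then slide it under.
- spur: Dark grey stone, 82 x 30 x 36 mm, lying loose on the felt floor inside the case, its top below the ledges. Origin under its middle. Leave it there.
- rock: Small brown rock, 60 x 30 x 24 mm, bystander on the table to the right. Origin under its middle.
- lens: Reading lens with brass rim and wooden handle, 133 x 52 x 12 mm, bystander at the far side. Origin under its middle; the round lens is at +y of the origin.
- bulb: Red rubber blower bulb with a brass nozzle, 110 x 49 x 44 mm, bystander beyond the case. Origin under its middle; the nozzle points along its own +x.

How it is judged:
By the outcome, as a careful person would: the job done as asked, in the order asked, and still so for the second after the job is handed in, with the robot touching nothing.
It also fails if it takes over 48 s, if anything falls off the work surface, if the arm or the gripper's body presses on something with over 40 N, if the wrist force passes 120 N, or if a joint passes its speed limit or range.

ROBOT

A 7-joint arm with a two-finger parallel gripper is mounted at the origin on a cart in front of the work surface, level with it; the furniture and walls round the work are solid. World frame = base frame: x ahead of the robot, y to its left, z up, the work surface at z = 0. Lengths are in m, angles in rad, forces in N, time in s.
With the tool pointing down it reaches from about 0.375 to 0.925 m from the base axis. Payload 3.1 kg.
Tool frame: the origin (TCP) lies midway between the tips of the shut fingers; the grasp point (between the pads) lies 19 mm behind it; z points along the fingers, y is the line along which they close (so a half turn about z gives the same grasp; the last joint's range is limited). The gripper opens to 85 mm and grips with 20 to 120 N. Pads are 22 mm wide; open, the fingers measure 114 mm over their backs; the gripper's body (76 mm by 85 mm) begins 54 mm behind the grasp point. The pads swing forward as they close: fully open they stand 13 mm farther back than shut.
Start: joints at [-1.25, 0.383, 0.044, 1.598, -0.018, 1.161, -0.05], TCP at [0.264, 0.594, 0.231] pointing down, gripper open.
Joint ranges: [-2.61, 2.61], [-0.41, 2.15], [-1.48, 1.57], [0, 2.5], [-1.57, 4.71], [0.05, 1.97], [-2.85, 2.85]. Speed limits (rad/s): [2.79, 2.79, 3.14, 3.14, 3.14, 3.14, 3.14].

INTERFACE

Orientations are given as a unit quaternion [w, x, y, z].
In Python, from cell import manip gives the robot as it stands.
- The arm moves only by the shell command python3 -m jog 'ROWS' [OPENING] [FORCE]. ROWS is JSON, a list of rows, each a list of 4 numbers: the shift along the tool's x, y, z in mm, then the turn about the tool's z in degrees. In form: [[tx, ty, tz, yaw], ...]. A call has exactly 10 rows; each row shifts and turns the commanded pose from where the row before left it, along the tool's axes as they then stand; what a row does not reach is not made up. A row lasts 1/8 s, in which the tool goes at most 62.5 mm and 10.7 degrees, less where a joint would pass 70% of its speed; a pose out of reach is approached as far as the arm can. A call is refused whole if a number of a shift passes 62.5 or a number of a turn 10.7, either way. A call with a gripper value outside its range is refused whole. OPENING is the closure, from -1 (fully open) to 1 (shut), set as the call begins (- or left out, the last holds). The fingers move at their own pace and stop on an object; FORCE is the grip in N (left out, the last holds). Time passes only in rows, so rows that do not move let the fingers close, or fill a call up. It gives the time, the measured TCP pose, the force, the opening and the grip force at its end, in the units of the state.
- manip.sense(): the state, without advancing time (a new reading comes with each control period).
- manip.grab_frame(name): name is "side" or "top"; returns a dict with "image" (384x512x3 uint8, blue, green, red), "vfov" (degrees; the focal length in pixels is half the picture's height over the tangent of half this angle, whatever the lens; pixels are square), "cx", "cy" (the principal point, pixels), "T" (4x4, takes a point from camera to world coordinates). Camera axes: x right, y down, z forward; pixel columns grow to the right and rows downward; lengths in m; the calibration is good to about 2 mm. A picture is of the moment at which its call begins. There is no depth.
- manip.finish_job(): hands the job in; it is judged then, once.
The state is a dict: "time": time; "joint_positions": joint angles; "joint_velocities": joint speeds; "joint_efforts": joint torques, N m; "ee_pos": TCP position; "ee_rot": TCP orientation; "wrist_force": force on the tool from outside, world axes, zero at the start; "wrist_torque": the same for the moment, N m; "opening": opening from 0.0 (shut) to 1.0 (fully open); "grasp_force": force on a finger pad.
Only numpy, scipy, OpenCV 4.12 (cv2) and the standard library are available. Lean on these libraries where they do the work, as an engineer would, in place of code of your own. Each camera call takes 0.05 s, during which the arm holds its last target. There are 200 camera calls.

## Working session

There is one attempt and no reset: what is moved stays moved. The work goes in short steps, Python scripts to look and compute and a shell command to move; the robot and the scene stay as the last step left them, time stands still between calls to the robot, and variables do not carry over. Pictures are saved under pics/ and viewed, at most 10 in all, crops included, and the job is handed in when it is done.

```bash
mkdir -p pics; ls; cat > h.py <<'E'
import numpy as np, cv2
from cell import manip
def grab(n,save=None):
    f=manip.grab_frame(n)
    if save: cv2.imwrite('pics/'+save,f['image'])
    return f
def foc(f): return f['image'].shape[0]/2/np.tan(np.radians(f['vfov'])/2)
def ray(f,u,v):
    k=foc(f); d=np.array([(u-f['cx'])/k,(v-f['cy'])/k,1.]); T=np.array(f['T']); return T[:3,3],T[:3,:3]@d
def onz(f,u,v,z):
    o,d=ray(f,u,v); return o+d*(z-o[2])/d[2]
def proj(f,p):
    T=np.array(f['T']); c=T[:3,:3].T@(np.array(p)-T[:3,3]); k=foc(f); return c[0]/c[2]*k+f['cx'],c[1]/c[2]*k+f['cy']
E
python3 - <<'E'
from h import *
for n in('top','side'):
    f=grab(n,n+'0.png'); print(n,f['vfov'],f['cx'],f['cy'],np.round(f['T'],3).tolist(),[k for k in f])
s=manip.sense();print(s)
E
```

```text
pics
top 57.75851632250901 255.83241157624315 192.9933627524976 [[-0.02, -0.995, 0.093, 0.487], [-1.0, 0.018, -0.012, 0.06], [0.01, -0.093, -0.996, 1.003], [0.0, 0.0, 0.0, 1.0]] ['image', 'vfov', 'cx', 'cy', 'T']
side 51.44375108338026 262.08473457573433 189.04743453047772 [[0.98, -0.107, 0.166, 0.384], [-0.197, -0.584, 0.787, -0.779], [0.012, -0.805, -0.594, 0.716], [0.0, 0.0, 0.0, 1.0]] ['image', 'vfov', 'cx', 'cy', 'T']
{'time': 0.1, 'joint_positions': array([-1.2497977 ,  0.38377341,  0.04384486,  1.59944788, -0.01790137,
        1.16119708, -0.04992486]), 'joint_velocities': array([ 1.03721841e-03, -9.63821079e-04, -8.30678025e-04, -2.52892256e-03,
        2.82339176e-05,  3.19156847e-04,  8.16541474e-05]), 'joint_efforts': array([ 2.28840036e-03, -4.34734476e+01,  1.02905542e+00, -2.50456184e+01,
        1.08373311e-02,  5.46933326e-03, -2.80687580e-06]), 'ee_pos': array([0.26398357, 0.59302786, 0.22998554]), 'ee_rot': array([-1.88760603e-04,  2.07849566e-01,  9.78160047e-01, -1.20184761e-03]), 'wrist_force': array([0.29026987, 0.01437581, 1.04169202]), 'wrist_torque': array([ 0.00682961, -0.01421644, -0.0040526 ]), 'grasp_force': 0.0, 'opening': 0.9998679699765296}
```

View pics/top0.png

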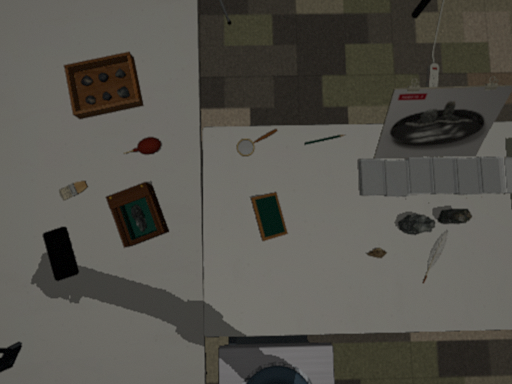

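View pics/side0.png

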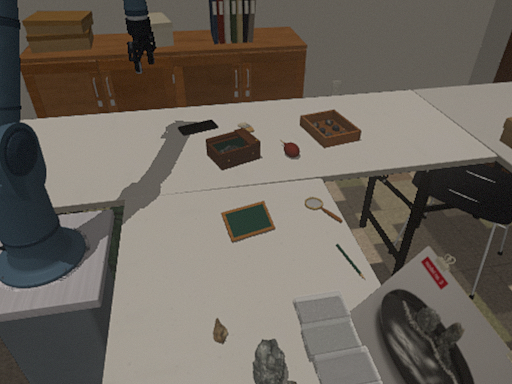

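The top view shows the lid at about (269,216), the case at about (138,213), and the bulb, lens and rock well clear. Next I enlarge the lid and case.

```bash
python3 - <<'E'
from h import *
t=cv2.imread('pics/top0.png');s=cv2.imread('pics/side0.png')
def c(i,x,y,w,h): 
    return cv2.convertScaleAbs(cv2.resize(i[y:y+h,x:x+w],(400,300),interpolation=cv2.INTER_CUBIC),alpha=1.8)
cv2.imwrite('pics/c0.png',np.vstack([np.hstack([c(t,229,186,80,60),c(t,98,180,80,60)]),np.hstack([c(s,207,190,80,60),c(s,194,118,80,60)])]))
E
```

```text
(no output)
```

View pics/c0.png

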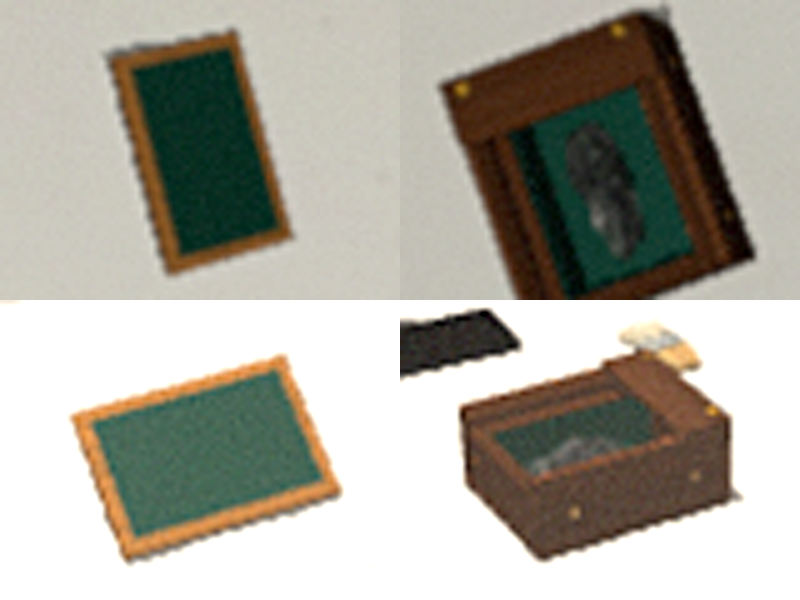

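Crops: in the top view the lid's felt-face corners are at (251,197), (277,192), (288,233) and (263,240), with the left edge raised. The strip lies across the case's far end, with corners at about (187,197) and (225,182) before offset. I turn these into positions.

```bash
python3 - <<'E'
from h import *
t=grab('top');s=grab('side')
T=lambda x,y,ox,oy:(ox+x/5-.4,oy+y/5-.4)
UL,UR,LR,LL=[T(*p,229,186) for p in[(110,57),(238,32),(293,237),(168,272)]]
P=[onz(t,*UL,.046),onz(t,*UR,.007),onz(t,*LR,.007),onz(t,*LL,.046)]
print('lid top',np.round(P,4).tolist())
S=[(73,115),(288,57),(340,192),(128,262)] # side: LL? order near... 
for p,z in zip(S,(.046,.046,.007,.007)): print('lid side',np.round(onz(s,*T(*p,207,190),z),4))
C=[onz(t,*T(*p,98,180),.067) for p in[(43,85),(235,10),(68,145),(258,78)]]
print('strip FL FR NL NR',np.round(C,4).tolist())
print('screws',[np.round(onz(t,*T(*p,98,180),.067),4).tolist() for p in[(62,90),(220,31)]], np.round(onz(s,*T(312,111,194,118),.067),4))
print('side FR',np.round(onz(s,*T(333,112,194,118),.067),4),'NLtop',np.round(onz(s,*T(65,105,194,118),.062),4))
# case outline top: dark mask, min area rect
im=t['image'];m=(im.max(2)<110).astype(np.uint8);m[:, :100]=0;m[:,172:]=0;m[:175]=0;m[250:]=0
cs,_=cv2.findContours(m,0,2);c=max(cs,key=cv2.contourArea);r=cv2.minAreaRect(c);print(r,cv2.boxPoints(r))
cn=C; d=cn[1]-cn[0];n=np.cross(d,[0,0,1]);yaw=np.arctan2(-d[0]*-1,-d[1]*-1)
for z in(.05,.062): print(np.round([onz(t,*p,z)[:2] for p in cv2.boxPoints(r)],4).tolist())
E
```

```text
lid top [[0.5657, 0.0626, 0.046], [0.5819, -0.0112, 0.007], [0.4642, -0.0395, 0.007], [0.4475, 0.0331, 0.046]]
lid side [0.4452 0.0268 0.046 ]
lid side [0.5658 0.0545 0.046 ]
lid side [ 0.5802 -0.0152  0.007 ]
lid side [ 0.4627 -0.047   0.007 ]
strip FL FR NL NR [[0.5722, 0.4502, 0.067], [0.611, 0.3478, 0.067], [0.5397, 0.4362, 0.067], [0.5739, 0.3351, 0.067]]
screws [[0.5694, 0.4399, 0.067], [0.5997, 0.3557, 0.067]] [0.5991 0.3528 0.067 ]
side FR [0.6124 0.3491 0.067 ] NLtop [0.4406 0.3982 0.062 ]
((135.5, 212.0), (74.0, 71.0), 90.0) [[100. 175.]
 [171. 175.]
 [171. 249.]
 [100. 249.]]
[[0.6337, 0.4754], [0.6302, 0.2807], [0.4284, 0.2801], [0.4323, 0.471]]
[[0.6319, 0.4702], [0.6284, 0.2779], [0.4292, 0.2773], [0.433, 0.4658]]
```

```bash
cat >> h.py <<'E'
def plan(x,y,z,yang):
    """shift (mm) in tool axes now, and in axes after turning; turn deg. yang: world angle of tool y"""
    from scipy.spatial.transform import Rotation as Ro
    s=manip.sense();q=s['ee_rot'];R=Ro.from_quat([q[1],q[2],q[3],q[0]]).as_matrix()
    a=np.degrees(np.arctan2(R[1,1],R[0,1])); t=(a-yang+90)%180-90
    d=(np.array([x,y,z])-s['ee_pos'])*1000
    R2=R@Ro.from_euler('z',t,degrees=True).as_matrix()
    print('t',s['time'],'turn',round(t,1),'now',np.round(R.T@d,1),'afterturn',np.round(R2.T@d,1),'open',round(s['opening'],3),'y ang',round(a,1))
E
python3 -c "
from h import *
plan(.5104,.0325,.075,103.8)"
```

```text
t 0.2 turn -37.8 now [-453.  -411.9  156.1] afterturn [-105.6 -603.1  156.1] open 0.998 y ang 66.0
```

```bash
python3 -m jog '[[0,0,0,-9.45],[0,0,0,-9.45],[0,0,0,-9.45],[0,0,0,-9.45],[-10,-58,0,0],[-10,-58,0,0],[-10,-58,0,0],[-10,-58,0,0],[-10,-58,0,0],[-10,-58,0,0]]' -0.18 20
python3 -c "
from h import *
plan(.5104,.0325,.075,103.8)"
```

```text
time: 1.45
ee_pos: [0.4062, 0.2683, 0.2313]
ee_rot: [0.0, -0.12, 0.993, 0.0]
wrist_force: [0.8, 0.5, -0.1]
opening: 0.588
grasp_force: 0.0
t 1.45 turn 0.0 now [ -44.9 -253.9  156.3] afterturn [ -44.9 -253.9  156.3] open 0.588 y ang 103.8
```

```bash
python3 -m jog '[[-9,-51,10,0],[-9,-51,20,0],[-9,-51,20,0],[-9,-51,20,0],[-9,-50,20,0],[0,0,20,0],[0,0,20,0],[0,0,26,0],[0,0,0,0],[0,0,0,0]]'
python3 - <<'E'
from h import *
plan(.5104,.0325,.03,103.8)
t=grab('top');s=grab('side')
def c(i,x,y,w,h): return cv2.convertScaleAbs(cv2.resize(i['image'][y:y+h,x:x+w],(400,400),interpolation=cv2.INTER_CUBIC),alpha=1.5)
cv2.imwrite('pics/c1.png',np.hstack([c(t,220,170,100,100),c(s,200,150,100,100)]))
E
```

```text
time: 2.7
ee_pos: [0.5105, 0.0343, 0.0759]
ee_rot: [0.0, -0.12, 0.993, -0.0]
wrist_force: [0.3, -0.9, -0.0]
opening: 0.592
grasp_force: 0.0
t 2.7 turn 0.0 now [ 0.6 -1.8 45.9] afterturn [ 0.6 -1.8 45.9] open 0.592 y ang 103.8
```

View pics/c1.png

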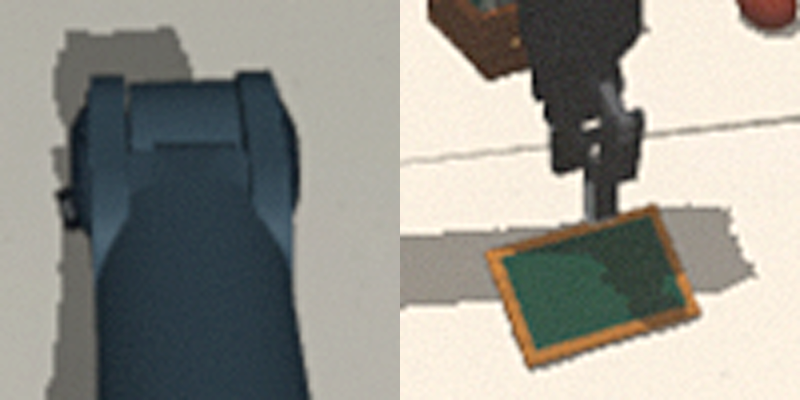

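The fingers stand over the raised edge, near finger above the felt, as planned. Descend.

```bash
python3 -m jog '[[0,0,12,0],[0,0,12,0],[0,0,10,0],[0,0,8,0],[0,0,5,0],[0,0,3,0],[0,0,0,0],[0,0,0,0],[0,0,0,0],[0,0,0,0]]'
python3 - <<'E'
from h import *
plan(.5104,.0325,.03,103.8)
s=grab('side','s2.png')
cv2.imwrite('pics/c2.png',cv2.convertScaleAbs(cv2.resize(s['image'][170:250,205:305],(800,600),interpolation=cv2.INTER_CUBIC),alpha=1.5))
E
```

```text
time: 4.05
ee_pos: [0.5101, 0.0343, 0.0255]
ee_rot: [0.0, -0.12, 0.993, 0.0]
wrist_force: [-0.9, 0.5, -0.0]
opening: 0.591
grasp_force: 0.0
t 4.05 turn 0.0 now [ 0.2 -1.9 -4.5] afterturn [ 0.2 -1.9 -4.5] open 0.591 y ang 103.8
```

View pics/c2.png

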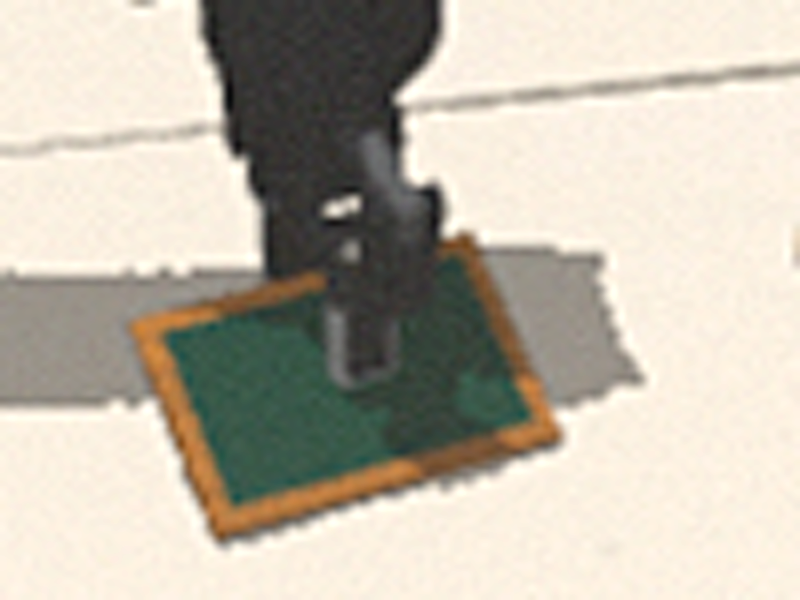

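Right finger tip is just above the felt; left finger is behind the raised edge. Close gently while rising.

```bash
python3 -m jog '[[0,0,0,0],[0,0,-1,0],[0,0,-2,0],[0,-1,-2,0],[0,-1,-2,0],[0,-1,-2,0],[0,-1,-2,0],[0,-1,-2,0],[0,-1,-2,0],[0,0,0,0]]' 1 20
python3 - <<'E'
from h import *
plan(.5104,.0325,.03,103.8)
s=grab('side','s3.png')
cv2.imwrite('pics/c3.png',cv2.convertScaleAbs(cv2.resize(s['image'][170:250,205:305],(400,300),interpolation=cv2.INTER_CUBIC),alpha=1.5))
E
```

```text
time: 5.35
ee_pos: [0.5125, 0.0295, 0.0417]
ee_rot: [0.001, -0.12, 0.993, 0.001]
wrist_force: [-1.8, 1.6, 7.7]
opening: 0.276
grasp_force: 19.3
t 5.35 turn 0.0 now [ 1.3  3.4 11.7] afterturn [ 1.3  3.3 11.7] open 0.276 y ang 103.8
```

View pics/c3.png

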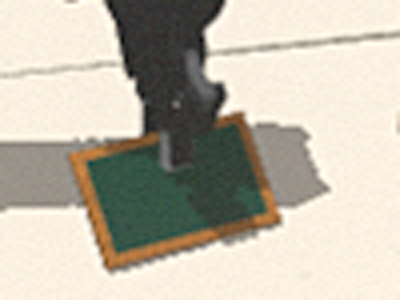

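It grips the edge; the gap is 23 mm. I keep lifting along the arc.

```bash
python3 -m jog '[[0,-1,-3,0],[0,-1,-3,0],[0,-2,-3,0],[0,-2,-3,0],[0,-2,-3,0],[0,-2,-3,0],[0,-3,-3,0],[0,-3,-3,0],[0,0,0,0],[0,0,0,0]]' 1 20
python3 - <<'E'
from h import *
plan(.5104,.0325,.03,103.8)
s=grab('side','s4.png')
cv2.imwrite('pics/c4.png',cv2.convertScaleAbs(cv2.resize(s['image'][160:250,200:310],(440,360),interpolation=cv2.INTER_CUBIC),alpha=1.5))
E
```

```text
time: 6.65
ee_pos: [0.5147, 0.0127, 0.064]
ee_rot: [-0.001, -0.12, 0.993, -0.0]
wrist_force: [-0.5, -2.0, 2.4]
opening: 0.15
grasp_force: 20.2
t 6.65 turn 0.0 now [-0.6 20.2 34. ] afterturn [-0.6 20.2 34. ] open 0.15 y ang 103.8
```

View pics/c4.png

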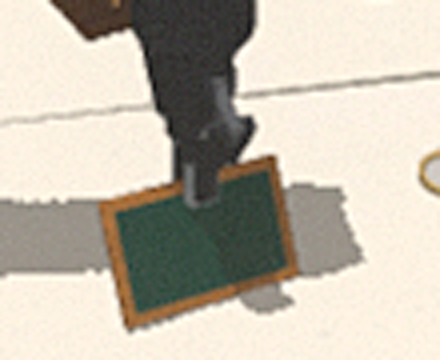

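Tilting up well (gap 13 mm). Squeeze harder and continue.

```bash
python3 -m jog '[[0,-3,-2,0],[0,-3,-2,0],[0,-3,-1,0],[0,-3,-1,0],[0,-3,-1,0],[0,-3,-1,0],[0,0,0,0],[0,0,0,0],[0,0,0,0],[0,0,0,0]]' 1 40
python3 - <<'E'
from h import *
plan(.5104,.0325,.03,103.8)
s=grab('side','s5.png');t=grab('top')
f=lambda i,a,b:cv2.convertScaleAbs(cv2.resize(i['image'][a:a+90,b:b+110],(400,330),interpolation=cv2.INTER_CUBIC),alpha=1.5)
cv2.imwrite('pics/c5.png',np.hstack([f(s,160,200),f(t,170,225)]))
E
```

```text
time: 7.95
ee_pos: [0.5197, -0.0043, 0.0724]
ee_rot: [0.0, -0.12, 0.993, 0.0]
wrist_force: [-0.8, -1.0, 6.4]
opening: 0.094
grasp_force: 38.6
t 7.95 turn 0.0 now [ 0.2 37.9 42.4] afterturn [ 0.2 37.9 42.4] open 0.094 y ang 103.8
```

View pics/c5.png

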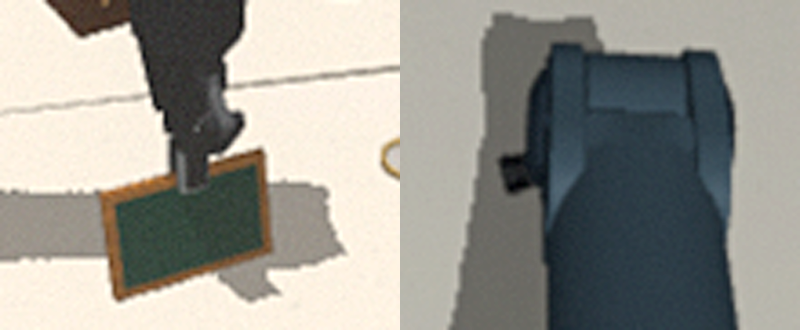

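Gap 8 mm: the lid now stands upright between the pads, with its bottom edge on the table. I loosen and push its top over to the right.

```bash
python3 -m jog '[[0,0,0,0],[0,-3,0,0],[0,-6,0,0],[0,-8,0,0],[0,-8,0,0],[0,-8,0,0],[0,-8,0,0],[0,-8,0,0],[0,-8,0,0],[0,-8,0,0]]' 0.5 20
python3 - <<'E'
from h import *
plan(.5104,.0325,.03,103.8)
s=grab('side','s6.png')
hsv=cv2.cvtColor(s['image'],cv2.COLOR_BGR2HSV)[160:270,190:320]
m=((hsv[...,0]>5)&(hsv[...,0]<20)&(hsv[...,1]>90)).astype(np.uint8); g=((hsv[...,0]>65)&(hsv[...,0]<95)&(hsv[...,1]>70)).sum()
c=max(cv2.findContours(m,0,2)[0],key=cv2.contourArea);r=cv2.minAreaRect(c);print('brown',m.sum(),'green',g,cv2.boxPoints(r)+[190,160])
E
```

```text
time: 9.3
ee_pos: [0.5351, -0.0681, 0.0723]
ee_rot: [-0.0, -0.12, 0.993, 0.0]
wrist_force: [-0.7, -1.0, 0.2]
opening: 0.249
grasp_force: 0.0
t 9.3 turn 0.0 now [ -0.  103.6  42.3] afterturn [  0.  103.6  42.3] open 0.249 y ang 103.8
brown 1366 green 1 [[232.1156044  241.24856567]
 [281.99768066 225.21502686]
 [290.01965332 250.17224121]
 [240.13757324 266.20578003]]
```

No felt visible: the lid is over. Raise clear and measure it.

```bash
python3 -m jog '[[0,0,-20,0],[0,10,-20,0],[0,30,-10,0],[0,30,0,0],[0,30,0,0],[0,20,0,0],[0,0,0,0],[0,0,0,0],[0,0,0,0],[0,0,0,0]]' 0 20
python3 - <<'E'
from h import *
plan(.5104,.0325,.03,103.8)
s=grab('side','s7.png');t=grab('top','t7.png')
f=lambda i,a,b:cv2.convertScaleAbs(cv2.resize(i['image'][a:a+75,b:b+100],(400,300),interpolation=cv2.INTER_CUBIC),alpha=1.5)
cv2.imwrite('pics/c7.png',np.hstack([f(s,200,200),f(t,180,250)]))
for n,i in(('side',s),('top',t)):
    hsv=cv2.cvtColor(i['image'],cv2.COLOR_BGR2HSV)
    m=((hsv[...,0]>3)&(hsv[...,0]<22)&(hsv[...,1]>80)).astype(np.uint8);m[:170]=0;m[275:]=0;m[:,:200]=0;m[:,340:]=0
    c=max(cv2.findContours(m,0,2)[0],key=cv2.contourArea);r=cv2.minAreaRect(c);b=cv2.boxPoints(r)
    print(n,cv2.contourArea(c),np.round(b,1).tolist());print(np.round([onz(i,*p,.008 if n=='top' else .004)[:2] for p in b],4).tolist())
E
```

```text
time: 10.6
ee_pos: [0.5066, 0.0477, 0.1223]
ee_rot: [0.0, -0.119, 0.993, -0.0]
wrist_force: [-0.4, -0.6, -0.4]
opening: 0.502
grasp_force: 0.0
t 10.6 turn -0.1 now [ -0.1 -15.6  92.3] afterturn [ -0.1 -15.6  92.3] open 0.502 y ang 103.7
side 1144.5 [[232.1999969482422, 241.60000610351562], [281.3999938964844, 225.1999969482422], [289.6000061035156, 249.8000030517578], [240.39999389648438, 266.20001220703125]]
[[0.4633, -0.0425], [0.6014, -0.0044], [0.5999, -0.0979], [0.4709, -0.1291]]
top 923.5 [[278.29998779296875, 191.1999969482422], [304.8999938964844, 184.1999969482422], [315.70001220703125, 225.60000610351562], [289.20001220703125, 232.60000610351562]]
[[0.5839, -0.0171], [0.6027, -0.0942], [0.4835, -0.1214], [0.4652, -0.045]]
```

View pics/c7.png

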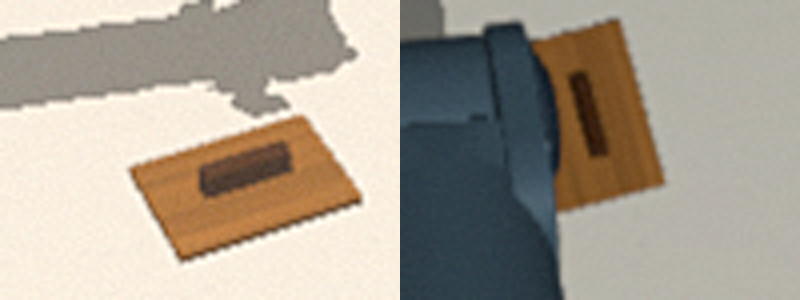

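The lid lies right way up, pull on top, in side crop centre (245,168) and top crop centre (590,115). Locate the pull and plan the grasp.

```bash
python3 - <<'E'
from h import *
for n in('top','side'):
    f=grab(n);I=f['image'];H=cv2.cvtColor(I,cv2.COLOR_BGR2HSV)
    b=(240,285,190,320) if n=='side' else (190,228,285,312)
    y0,y1,x0,x1=b if n=='top' else (225,266,235,290)
    sub=H[y0:y1,x0:x1]; m=((sub[...,1]>80)&(sub[...,2]<(80 if n=='top' else 110))).astype(np.uint8)
    m=cv2.morphologyEx(m,2,np.ones((2,2),np.uint8)) 
    cs=cv2.findContours(m,0,2)[0]
    for c in sorted(cs,key=cv2.contourArea)[-2:]:
        r=cv2.minAreaRect(c);u,v=r[0][0]+x0,r[0][1]+y0
        print(n,cv2.contourArea(c),u,v,r[1],r[2],onz(f,u,v,.026 if n=='top' else .022))
plan(.534,-.069,.011,103.2)
E
```

```text
top 100.5 288.0 213.0 (28.0, 6.0) 90.0 [ 0.5203038  -0.04145669  0.026     ]
top 175.0 299.12907791137695 209.0186424255371 (38.923362731933594, 10.074281692504883) 77.6609115600586 [ 0.5308764  -0.07306706  0.026     ]
side 2.0 280.0 253.5 (1.0, 2.0) 90.0 [ 0.56860023 -0.12287479  0.022     ]
side 176.5 262.1500053405762 242.9499969482422 (9.486830711364746, 24.349536895751953) 71.56504821777344 [ 0.53347628 -0.07951767  0.022     ]
t 10.8 turn 0.6 now [   1.2 -120.7  111.3] afterturn [  -0.  -120.7  111.3] open 0.501 y ang 103.8
```

```bash
python3 -m jog '[[0,-30,10,0.6],[0,-31,10,0],[0,-31,10,0],[0,-30,10,0],[0,0,15,0],[0,0,15,0],[0,0,15,0],[0,0,14,0],[0,0,12,0],[0,0,0,0]]' 0 20
python3 -c "
from h import *
plan(.534,-.0700,.011,103.2)"
```

```text
time: 12.05
ee_pos: [0.5335, -0.0695, 0.01]
ee_rot: [-0.001, -0.115, 0.993, 0.0]
wrist_force: [0.8, -0.9, 1.1]
opening: 0.5
grasp_force: 0.0
t 12.05 turn 0.0 now [-0.4 -0.6 -1. ] afterturn [-0.4 -0.6 -1. ] open 0.5 y ang 103.2
```

```bash
python3 -m jog '[[0,0,0,0],[0,0,0,0],[0,0,0,0],[0,0,0,0],[0,0,0,0],[0,0,0,0],[0,0,0,0],[0,0,-20,0],[0,0,-30,0],[0,0,-30,0]]' 1 50
python3 -c "
from h import *
plan(.534,-.0700,.011,103.2)"
```

```text
time: 13.3
ee_pos: [0.5333, -0.0697, 0.091]
ee_rot: [-0.001, -0.115, 0.993, 0.0]
wrist_force: [0.6, 1.2, -1.0]
opening: 0.124
grasp_force: 52.8
t 13.3 turn 0.0 now [-0.8 -0.5 80. ] afterturn [-0.8 -0.5 80. ] open 0.124 y ang 103.2
```

Lid lifted. Carry it above the case.

```bash
python3 -c "
from h import *
plan(.487,.3606,.115,110)"
```

```text
t 13.3 turn -6.8 now [-53.2 429.5 -23.9] afterturn [-103.6  420.2  -23.9] open 0.124 y ang 103.2
```

```bash
python3 -m jog '[[0,0,-24,-3.4],[0,0,0,-3.4],[-8,30,0,0],[-14,58,0,0],[-15,62,0,0],[-15,62,0,0],[-15,62,0,0],[-15,62,0,0],[-13,52,0,0],[-8.6,32,0,0]]'
python3 - <<'E'
from h import *
plan(.487,.3606,.115,110)
s=grab('side','s8.png');t=grab('top','t8.png')
f=lambda i,a,b:cv2.convertScaleAbs(cv2.resize(i['image'][a:a+75,b:b+100],(400,300),interpolation=cv2.INTER_CUBIC),alpha=1.8)
cv2.imwrite('pics/c8.png',np.vstack([np.hstack([f(s,90,180)]),f(t,175,90)]))
E
```

```text
time: 14.55
ee_pos: [0.4863, 0.359, 0.1143]
ee_rot: [-0.001, -0.176, 0.984, 0.0]
wrist_force: [0.0, 0.7, -0.6]
opening: 0.126
grasp_force: 52.8
t 14.55 turn 0.3 now [-1.2  1.3 -0.7] afterturn [-1.2  1.3 -0.7] open 0.126 y ang 110.3
```

View pics/c8.png

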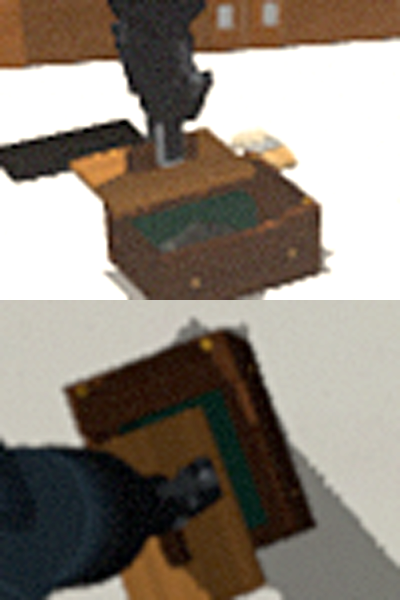

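The lid hangs level above the case, short of the strip: its right edge runs in the top crop from (195,105) to (268,285), and in the side crop from (107,212) to (255,158). Check offsets from these.

```bash
python3 - <<'E'
from h import *
t=grab('top');s=grab('side');st=manip.sense();p=st['ee_pos']
a=np.radians(20.0);X=np.array([np.cos(a),np.sin(a)]);Y=np.array([-X[1],X[0]])
O=np.array([.5225,.3735])
loc=lambda q:np.round(((q[:2]-O)@X*1000,(q[:2]-O)@Y*1000),1)
zt=p[2]-.010+.008
print('tcp',loc(p))
for n,q in(('FR',(195,105)),('NR',(268,285)),('FLish',(120,135))): print('top',n,loc(onz(t,q[0]/4+90-.4,q[1]/4+175-.4,zt)))
for n,q in(('NRlow',(107,212)),('FRlow',(255,158))): print('side',n,loc(onz(s,q[0]/4+180-.4,q[1]/4+90-.4,zt-.008)))
# case outline rails, right outer edge from this top crop
for n,q,z in(('NRcase',(313,522-300),.062),('FRstrip',(235,332-300),.067),('FLstrip',(65,385-300),.067),('scrL',(82,92),.067),('scrR',(206,44),.067)): print(n,loc(onz(t,q[0]/4+90-.4,q[1]/4+175-.4,z)))
for n,q,z in(('scrR side',(306,200),.067),('FR',(320,208),.067)): print(n,loc(onz(s,q[0]/4+180-.4,q[1]/4+90-.4,z)))
# felt right boundary? brown lid mask edges top
E
```

```text
tcp [-39.   -5.3]
top FR [ 22.9 -34.1]
top NR [-101.2  -39.3]
top FLish [22.  16.7]
side NRlow [-109.1  -41.1]
side FRlow [ 31.4 -21.4]
NRcase [-70.4 -67.6]
FRstrip [ 68.2 -62.9]
FLstrip [75.2 55.2]
scrL [66.7 46.2]
scrR [ 67.5 -42. ]
scrR side [ 65.9 -44.6]
FR [ 69.  -61.7]
```

```bash
python3 - <<'E'
from h import *
t=grab('top');s=grab('side');print(manip.sense()['ee_pos'])
a=np.radians(20.0);X=np.array([np.cos(a),np.sin(a)]);Y=np.array([-X[1],X[0]]);O=np.array([.5225,.3735])
loc=lambda q:np.round(((q[:2]-O)@X*1000,(q[:2]-O)@Y*1000),1)
def blobs(f,z,box):
    y0,y1,x0,x1=box;H=cv2.cvtColor(f['image'],cv2.COLOR_BGR2HSV)[y0:y1,x0:x1].astype(int)
    m=((H[...,0]>17)&(H[...,0]<32)&(H[...,1]>120)&(H[...,2]>70)).astype(np.uint8)
    n,_,st,c=cv2.connectedComponentsWithStats(m)
    for i in range(1,n):
        if st[i,4]>=2:
            q=c[i]+[x0,y0];w=onz(f,*q,z);print(np.round(q,1),st[i,4],np.round(w,4),loc(w))
print('top');blobs(t,.067,(180,205,100,150));print('side');blobs(s,.067,(118,165,200,270))
# case left outer side, top view: dark vs table along rows
H=cv2.cvtColor(t['image'],cv2.COLOR_BGR2HSV);
for v in(200,206):
    r=t['image'][v,90:190].max(1).astype(int); print(v,r[:40].tolist())
E
```

```text
[0.48890348 0.35272547 0.11445804]
top
[109.7 197.3] 3 [0.5701 0.4408 0.067 ] [67.8 47. ]
side
[250.5 127.5] 2 [0.5962 0.4409 0.067 ] [92.3 38.1]
200 [113, 112, 112, 113, 112, 112, 113, 111, 114, 113, 113, 112, 113, 113, 113, 115, 91, 54, 33, 37, 40, 39, 30, 23, 23, 24, 25, 23, 21, 24, 24, 25, 22, 22, 21, 23, 23, 24, 26, 25]
206 [10, 15, 42, 83, 109, 115, 115, 111, 114, 111, 113, 112, 113, 113, 112, 112, 114, 116, 92, 55, 39, 43, 44, 31, 28, 28, 24, 22, 21, 21, 8, 9, 13, 8, 15, 16, 19, 28, 37, 39]
```

```bash
python3 -m jog '[[0,2,0,0],[0,2,0,0],[0,2,0,0],[0,0,0,0],[0,0,0,0],[0,0,0,0],[0,0,0,0],[0,0,0,0],[0,0,0,0],[0,0,0,0]]'
python3 - <<'E'
from h import *
t=cv2.imread('pics/top0.png');f=grab('top');print(manip.sense()['ee_pos'])
plan(.487,.3606,.115,110)
a=np.radians(20.0);X=np.array([np.cos(a),np.sin(a)]);Y=np.array([-X[1],X[0]]);O=np.array([.5225,.3735])
loc=lambda q:np.round(((q[:2]-O)@X*1000,(q[:2]-O)@Y*1000),1)
g=cv2.resize(t.max(2),None,fx=4,fy=4,interpolation=cv2.INTER_CUBIC)
for v in(194,197,200,203):
    r=g[4*v+2,4*95:4*175]<65; i=np.where(r)[0]; u0=95+(i[0]-1.5)/4; print('L',v,u0,loc(onz(f,u0,v,.067)))
for u in(115,120,125,130,135,140):
    r=g[4*170:4*215,4*u+2]<65; i=np.where(r)[0]; v0=170+(i[0]-1.5)/4; print('F',u,v0,loc(onz(f,u,v0,.067)))
# felt floor (green) extents in initial view, floor z~.008
H=cv2.cvtColor(t,cv2.COLOR_BGR2HSV)
for v in(200,205,210,215,220):
    r=H[v,110:170]; i=np.where((r[:,0]>60)&(r[:,0]<95)&(r[:,1]>90))[0]+110; print('ledge?',v,i[0],i[-1],loc(onz(f,i[0]-.5,v,.048)),loc(onz(f,i[-1]+.5,v,.048)))
E
```

```text
time: 16.1
ee_pos: [0.4867, 0.3608, 0.1153]
ee_rot: [-0.0, -0.174, 0.985, 0.0]
wrist_force: [0.6, 0.3, -1.1]
opening: 0.126
grasp_force: 52.8
[0.48670779 0.3607678  0.11524998]
t 16.15 turn 0.0 now [-0.2 -0.3  0.2] afterturn [-0.2 -0.3  0.2] open 0.12 y ang 110.0
L 194 111.875 [74.1 38.6]
L 197 105.625 [72.5 56.8]
L 200 106.875 [63.6 56.3]
L 203 107.875 [55.  56.4]
F 115 192.875 [74.  29.8]
F 120 191.125 [73.7 15.7]
F 125 189.125 [74.   1.5]
F 130 187.125 [ 74.3 -12.8]
F 135 185.625 [ 73.3 -26.7]
F 140 183.625 [ 73.6 -41. ]
ledge? 200 136 145 [39.7 -9.7] [ 29.9 -35.2]
ledge? 205 124 147 [38.5 25.4] [ 15.  -35.7]
ledge? 210 121 149 [28.5 37.5] [  0.1 -36.2]
ledge? 215 123 150 [13.7 36.8] [-13.7 -34.2]
ledge? 220 125 152 [-1.1 36.2] [-28.5 -34.7]
```

The case's pose is confirmed within 1 mm and the lid is centred over the rails. Lower it.

```bash
python3 -m jog '[[0,0,10,0],[0,0,14,0],[0,0,12,0],[0,0,6,0],[0,0,5,0],[0,0,4,0],[0,0,4,0],[0,0,2,0],[0,0,0,0],[0,0,0,0]]' - 30
python3 -c "
from h import *
plan(.487,.3606,.058,110)"
```

```text
time: 17.4
ee_pos: [0.4871, 0.3611, 0.0601]
ee_rot: [0.0, -0.174, 0.985, 0.0]
wrist_force: [-2.2, -0.8, 6.3]
opening: 0.123
grasp_force: 53.9
t 17.4 turn 0.0 now [ 0.3 -0.4  2.1] afterturn [ 0.3 -0.4  2.1] open 0.123 y ang 110.0
```

```bash
python3 -m jog '[[0,0,0,0],[0,0,0,0],[0,0,0,0],[0,0,0,0],[0,0,0,0],[0,0,0,0],[0,0,0,0],[0,0,0,0],[0,0,0,0],[0,0,0,0]]' 0.4 20
python3 -c "
from h import *
plan(.487,.3606,.059,110)"
python3 -m jog '[[0,0,0,0],[0,0,0,0],[0,0,0,0],[0,0,0,0],[-2,0,0,0],[-3,0,0,0],[-4,0,0,0],[-4,0,0,0],[-4,0,0,0],[0,0,0,0]]' 1 20
python3 - <<'E'
from h import *
plan(.5225,.3735,.059,110)
f=grab('side','s9.png');t=grab('top','t9.png')
E
```

```text
time: 18.65
ee_pos: [0.4867, 0.3608, 0.0583]
ee_rot: [0.0, -0.174, 0.985, -0.0]
wrist_force: [0.1, 1.0, 0.8]
opening: 0.298
grasp_force: 0.0
t 18.65 turn 0.0 now [-0.2 -0.2 -0.7] afterturn [-0.2 -0.2 -0.7] open 0.298 y ang 110.0
time: 19.9
ee_pos: [0.5038, 0.3669, 0.0584]
ee_rot: [0.001, -0.174, 0.985, 0.0]
wrist_force: [-0.4, 0.1, 2.8]
opening: 0.132
grasp_force: 22.8
t 19.9 turn -0.0 now [-19.8  -0.2  -0.6] afterturn [-19.8  -0.2  -0.6] open 0.132 y ang 110.0
```

```bash
python3 -m jog '[[-3,0,0,0],[-3,0,0,0],[-3,0,0,0],[-3,0,0,0],[-2,0,0,0],[-2,0,0,0],[-1,0,0,0],[0,0,0,0],[0,0,0,0],[0,0,0,0]]'
python3 -c "
from h import *
plan(.5225,.3735,.059,110)"
```

```text
time: 21.25
ee_pos: [0.5185, 0.3724, 0.0584]
ee_rot: [-0.0, -0.174, 0.985, -0.0]
wrist_force: [-2.5, -1.2, 4.7]
opening: 0.135
grasp_force: 23.2
t 21.25 turn 0.0 now [-4.1 -0.4 -0.6] afterturn [-4.1 -0.4 -0.6] open 0.135 y ang 110.0
```

```bash
python3 -m jog '[[-1,0,0,0],[-1,0,0,0],[-1,0,0,0],[-1,0,0,0],[-1,0,0,0],[-1,0,0,0],[0,0,0,0],[0,0,0,0],[0,0,0,0],[0,0,0,0]]'
python3 -c "
from h import *
plan(.5225,.3735,.059,110)"
```

```text
time: 22.5
ee_pos: [0.5241, 0.3745, 0.0583]
ee_rot: [-0.0, -0.174, 0.985, 0.0]
wrist_force: [-3.3, -0.9, 4.8]
opening: 0.129
grasp_force: 23.2
t 22.5 turn 0.0 now [ 1.9 -0.4 -0.7] afterturn [ 1.9 -0.4 -0.7] open 0.129 y ang 110.0
```

```bash
python3 -m jog '[[-1,0,0,0],[-1,0,0,0],[-1,0,0,0],[-1,0,0,0],[0,0,0,0],[0,0,0,0],[0,0,0,0],[0,0,0,0],[0,0,0,0],[0,0,0,0]]' - 30
python3 - <<'E'
from h import *
plan(.5225,.3735,.059,110)
t=grab('top');s=grab('side','s10.png');cv2.imwrite('pics/t10.png',t['image'])
E
```

```text
time: 23.75
ee_pos: [0.5248, 0.3747, 0.0584]
ee_rot: [-0.004, -0.174, 0.985, -0.001]
wrist_force: [-8.9, -3.5, 10.6]
opening: 0.135
grasp_force: 31.8
t 23.75 turn 0.0 now [ 2.6 -0.3 -0.6] afterturn [ 2.6 -0.3 -0.6] open 0.135 y ang 110.0
```

Stopped at the end wall (10 N). Release, retreat, and check.

```bash
python3 -m jog '[[0,0,0,0],[0,0,0,0],[0,0,0,0],[0,0,0,0],[0,0,-10,0],[0,0,-30,0],[40,0,-40,0],[60,0,-20,0],[60,0,0,0],[0,0,0,0]]' 0.2 20
python3 -m jog '[[0,40,0,0],[0,60,0,0],[0,60,0,0],[0,60,0,0],[0,40,0,0],[0,0,0,0],[0,0,0,0],[0,0,0,0],[0,0,0,0],[0,0,0,0]]'
python3 - <<'E'
from h import *
t=grab('top','t11.png');s=grab('side','s11.png')
a=np.radians(20.0);X=np.array([np.cos(a),np.sin(a)]);Y=np.array([-X[1],X[0]]);O=np.array([.5225,.3735])
loc=lambda q:np.round(((q[:2]-O)@X*1000,(q[:2]-O)@Y*1000),1)
for n,f in(('top',t),('side',s)):
    for y in(-25,0,25):
        for z in(.056,):
            q=[]
            for x in range(-100,44,2):
                w=O+X*x/1000+Y*y/1000;u,v=proj(f,[*w,z]);q.append(int(cv2.getRectSubPix(f['image'],(1,1),(u,v))[0,0].max()))
            print(n,y,q)
E
```

```text
time: 25.1
ee_pos: [0.372, 0.3179, 0.1565]
ee_rot: [-0.004, -0.175, 0.984, -0.001]
wrist_force: [0.6, -0.4, -0.2]
opening: 0.402
grasp_force: 0.0
time: 26.35
ee_pos: [0.2901, 0.565, 0.1582]
ee_rot: [0.0, -0.173, 0.985, -0.0]
wrist_force: [-0.7, -0.6, -0.0]
opening: 0.402
grasp_force: 0.0
top -25 [105, 106, 106, 105, 106, 106, 107, 106, 106, 107, 108, 107, 97, 71, 39, 27, 32, 31, 33, 40, 58, 70, 75, 73, 72, 72, 73, 72, 72, 71, 72, 72, 72, 71, 72, 72, 72, 70, 71, 72, 72, 72, 72, 71, 71, 70, 72, 71, 70, 73, 72, 72, 72, 71, 71, 72, 72, 72, 72, 73, 72, 71, 72, 73, 74, 74, 74, 74, 71, 57, 44, 36]
top 0 [106, 105, 106, 106, 105, 106, 105, 105, 107, 107, 107, 105, 95, 64, 35, 26, 31, 34, 35, 48, 64, 77, 76, 75, 74, 76, 75, 74, 75, 74, 73, 73, 74, 74, 72, 64, 44, 26, 13, 17, 17, 14, 14, 16, 16, 14, 13, 15, 16, 18, 17, 18, 17, 15, 12, 15, 15, 16, 15, 16, 17, 15, 15, 17, 17, 23, 36, 58, 64, 56, 37, 39]
top 25 [106, 106, 106, 106, 106, 106, 106, 106, 106, 106, 107, 107, 94, 69, 36, 29, 30, 32, 33, 44, 62, 71, 72, 71, 70, 70, 70, 70, 70, 71, 71, 70, 69, 69, 71, 71, 70, 70, 71, 71, 71, 70, 70, 70,
[... 400 characters left out ...]
13, 115, 114, 113, 114, 114, 114, 111, 103, 93, 83, 68, 57]
side 0 [164, 158, 134, 97, 50, 44, 50, 50, 48, 48, 53, 57, 60, 61, 61, 60, 62, 71, 89, 106, 116, 119, 117, 115, 113, 114, 115, 114, 114, 116, 116, 115, 115, 113, 100, 83, 64, 51, 46, 47, 49, 45, 43, 45, 47, 50, 52, 49, 43, 45, 46, 47, 49, 51, 49, 45, 46, 47, 49, 50, 49, 45, 47, 49, 50, 54, 69, 82, 91, 88, 74, 66]
side 25 [160, 159, 159, 160, 163, 162, 150, 126, 90, 65, 45, 52, 61, 67, 68, 64, 63, 68, 86, 109, 117, 118, 113, 110, 111, 112, 113, 113, 112, 112, 111, 111, 110, 112, 114, 113, 114, 117, 113, 102, 80, 54, 55, 60, 62, 63, 62, 62, 61, 59, 60, 61, 61, 61, 63, 61, 59, 60, 63, 63, 61, 60, 59, 61, 63, 61, 61, 64, 65, 61, 58, 60]
```

The lid's near end measures x ≈ −61 to −62.6 mm in both views (home is −62), it is square, and the gripper is clear. Hand in.

```bash
python3 -c "
from h import *
print(manip.finish_job())"
```

```text
the job is handed in; nothing more can be done
None
```

I tipped the lid over so the felt faces down, set it on the ledges and slid it under the strip until it stopped at the end wall. I then handed the job in at about 26.5 s. Its near end measured x ≈ −61 to −62.6 mm (home is −62). I didn't re-measure the stone, rock, lens or blower at the end, but the gripper never went near them.

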